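# Put the lever-press parts back in their trays, glass last

### The job

Put the parts from the press lesson away: the big steel cylinder in the wide bay of the steel tray and the small one in its narrow bay, the brass piston in the round well of the wooden stand with its rod up, and the wooden block flat in the wooden tray it fits. Only when these four are in place put the thick glass disc flat in the round wooden dish; set it down gently, do not drop it. Everything must end standing flat on the floor of its own place.

Things in the scene. Friction and masses are not known exactly. Their poses are not given: they have to be found in the camera images.
- big_cylinder: Loose plain steel cylinder standing upright, 44 mm diameter, 50 mm high, about 0.6 kg. Origin at the centre of its underside, z up its axis.
- small_cylinder: Loose plain steel cylinder standing upright, 28 mm diameter, 50 mm high, about 0.25 kg. Origin at the centre of its underside, z up its axis.
- piston: Loose brass piston standing on its crown with the rod up: crown 42 mm diameter from 0 to 24 mm high (a groove round it at 6 to 10 mm), rod 16 mm diameter from there up to 62 mm, about 0.3 kg. Origin at the centre of its underside, z up its rod. Most easily taken by the rod.
- block: Loose faded blue wooden block lying flat, 60 mm along its own x, 40 mm along its y, 32 mm high, about 55 g. Origin at the centre of its underside, z up. It may lie at any yaw.
- disc: Loose thick clear greenish glass disc lying flat, 56 mm diameter, 28 mm thick, about 0.17 kg. Origin at the centre of its underside, z up.
- cylinder_tray: Fixed dark steel tray, 70 mm in its x, 120 mm in its y, rim and divider 14 mm high, floor 4 mm above the table. Origin: centre of its underside. Two bays side by side in y. Wide: inside 62 (x) by 60 (y) mm, centre at y = +26 mm. Narrow: 62 (x) by 48 (y) mm, centre at y = -32 mm. Fingers that close along the tray's x stay clear of the cylinder in the other bay.
- block_tray: Fixed pale wooden rectangular tray for the block, 86 mm along its own x, 64 mm along its y, rim 14 mm high, inside 78 by 56 mm, inner floor 4 mm above the table. The block fits with its 60 mm side along the tray's x, either way round. Origin at the centre of its underside, z up.
- piston_stand: Fixed dark wooden stand, 90 mm square and 14 mm high, with one round well 60 mm in diameter in its middle whose floor is 4 mm above the table. Origin at the centre of its underside, z up.
- disc_dish: Fixed round shallow wooden dish, 92 mm across the rim, 12 mm high, inside about 78 mm across at its floor, floor 4 mm above the table. Origin at the centre of its underside, z up. (Unlisted small oddments, up to 22 mm high, lie between the parts and trays; they are no part of the job.)
Not all that is in view belongs to the job. What is shaped like the big_cylinder but purple or red is not meant.

How it is judged:
By the outcome, as a careful person would: the job done as asked, in the order asked, and still so for the second after the job is handed in, with the robot touching nothing.
It also fails if it takes over 128 s, if anything falls off the work surface, if the arm or the gripper's body presses on something with over 40 N, if the wrist force passes 120 N, or if a joint passes its speed limit or range.

### The arm

A 7-joint arm with a two-finger parallel gripper is mounted at the origin on the work surface. World frame = base frame: x ahead of the robot, y to its left, z up, the work surface at z = 0. Lengths are in m, angles in degrees, forces in N, time in s.
With the tool pointing down it reaches from about 0.425 to 0.875 m from the base axis. Payload 4.7 kg.
Tool frame: the origin (TCP) lies at the very end of the fingers, on their centre line; the grasp point (between the pads) lies 19 mm behind it (grip_point_offset is the z of the grasp point in the tool frame, in m); z points along the fingers, y is the direction in which the jaws open and shut (so a half turn about z gives the same grasp; the last joint's range is limited). The gripper opens to 85 mm and grips with 20 to 120 N. Pads are 22 mm wide; open, the fingers measure 114 mm over their backs; the gripper's body (76 mm by 85 mm) begins 54 mm behind the grasp point. The pads swing forward as they close: fully open they stand 13 mm farther back than shut.
Start: joints at [-72.703, 18.392, -4.016, 83.108, 1.295, 78.541, -3.26], TCP at [0.185, 0.623, 0.231] pointing down, gripper open.
Joint ranges: [-163.93, 163.93], [-17.29, 119.83], [-79.2, 71.16], [3.27, 140.29], [-89.18, 269.18], [5.43, 117.66], [-154.24, 154.24]. Speed limits (degrees/s): [147.25, 147.25, 180, 180, 180, 180, 180].

### API

Orientations are given as a 3x3 rotation matrix whose columns are the frame's x, y, z axes.
In Python, from plant import get_obs, read_camera, hand_in, grip_point_offset gives the robot as it stands.
- The arm moves only by the shell command python3 -m crank 'ROWS' [FORCE]. ROWS is JSON, a list that holds one entry, the list of rows, each a list of 5 numbers: the gripper's target within -1 to 1 (fully open at 1, half-way at 0, shut at -1), then the shift along the tool's x, y, z in mm, then the turn about the tool's z in degrees. A call has 1 to 8 rows; each row is the pose to reach, as a shift and turn from the pose commanded when the call began, along the tool's axes at that moment; what a row does not reach only later rows make up. A row lasts 1/12 s, in which the tool goes at most 41.7 mm and 7.16 degrees, less where a joint would pass 70% of its speed; a pose out of reach is approached as far as the arm can. A call with a gripper value outside its range is refused whole. The fingers move at their own pace and stop on an object; FORCE is the grip in N (left out, the last holds). Time passes only in rows, so rows that repeat a pose let the fingers close. It gives the time, the measured TCP pose, the force and the opening at its end, in the units of the state.
- get_obs(): the state, without advancing time (a new reading comes with each control period).
- read_camera(name): name is "scene" or "top"; returns a dict with "frame" (480x640x3 uint8, red, green, blue), "intrinsics" (3x3 intrinsics, pixels), "k1" (the pictures are not rectified: a ray, as slopes to the right and down, at radius r is drawn at 1 + k1 r^2 times it, then the intrinsics apply), "R" (3x3) and "t" (3): a world point X has camera coordinates R X + t. Camera axes: x right, y down, z forward; pixel columns grow to the right and rows downward; lengths in m; the calibration is good to about 2 mm. A picture is of the moment at which its call begins. There is no depth.
- hand_in(): hands the job in, once; it reports no verdict.
The state is a dict: "t": time; "joint_positions": joint angles; "dq": joint speeds; "tau": joint torques, N m; "tool_pos": TCP position; "eef_rot": TCP orientation; "wrist_force": force on the tool from outside, world axes, zero at the start; "moment": the same for the moment, N m; "gripper_width": opening from 0.0 (shut) to 1.0 (fully open).
Only numpy, scipy, OpenCV 4.12 (cv2) and the standard library are available. Lean on these libraries where they do the work, as an engineer would, in place of code of your own. Each camera call takes 0.05 s, during which the arm holds its last target. There are 200 camera calls.

## Working session

There is one attempt and no reset: what is moved stays moved. The work goes in short steps, Python scripts to look and compute and a shell command to move; the robot and the scene stay as the last step left them, time stands still between calls to the robot, and variables do not carry over. Pictures are saved under pics/ and viewed, about 12 in all and at most 16, crops included, and the job is handed in when it is done.

```bash
ls; mkdir -p pics; python3 - <<'E'
from plant import *
import cv2
o=get_obs();print(o, grip_point_offset)
for n in("scene","top"):
    c=read_camera(n);cv2.imwrite(f"pics/{n}0.png",c["frame"][:,:,::-1]);print(n,c["intrinsics"],c["k1"],c["R"],c["t"])
E
```

```text
pics
{'t': 0.0, 'joint_positions': array([-72.70287414,  18.43937935,  -4.01513654,  83.17527119,
         1.29457549,  78.54056277,  -3.26017347]), 'dq': array([ 0.07488085,  0.00219445,  0.07205373, -0.0565146 ,  0.10086212,
       -0.04989639,  0.04617539]), 'tau': array([-8.39508380e-05, -4.93576241e+01, -3.82284606e-01, -3.14332867e+01,
        1.28299557e-02,  1.14259886e-02, -1.50680330e-05]), 'tool_pos': array([0.18438977, 0.6227353 , 0.23021658]), 'eef_rot': array([[-9.58879214e-01,  2.83814106e-01, -4.53225706e-04],
       [ 2.83814452e-01,  9.58877400e-01, -1.86795132e-03],
       [-9.55630478e-05, -1.91977170e-03, -9.99998153e-01]]), 'wrist_force': array([-0.33329725,  0.1976064 , -0.44236638]), 'moment': array([-0.02577481,  0.01869833,  0.05840201]), 'gripper_width': 1.0051611835974843} -0.0187
scene [[439.74721339   0.         320.91227421]
 [  0.         439.74721339 243.4940319 ]
 [  0.           0.           1.        ]] -0.08701879187430644 [[ 0.8556372   0.5171648  -0.02062886]
 [ 0.29630824 -0.52213526 -0.79973508]
 [-0.42436589  0.67817059 -0.59999854]] [-0.4257613  -0.11369676  1.14889113]
top [[483.81288326   0.         319.30156543]
 [  0.         483.81288326 239.31432736]
 [  0.           0.           1.        ]] -0.10173772484309351 [[ 0.01199077 -0.99946152 -0.03054314]
 [-0.99744544 -0.00980429 -0.0707564 ]
 [ 0.07041884  0.03131354 -0.9970259 ]] [0.01452656 0.47899357 0.93093746]
```

View pics/scene0.png

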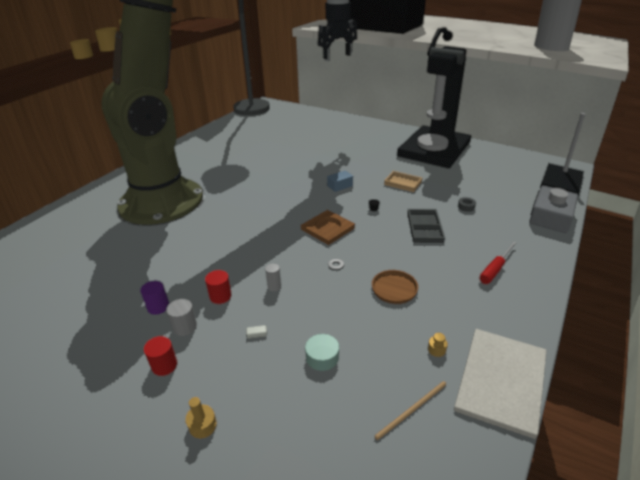

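View pics/top0.png

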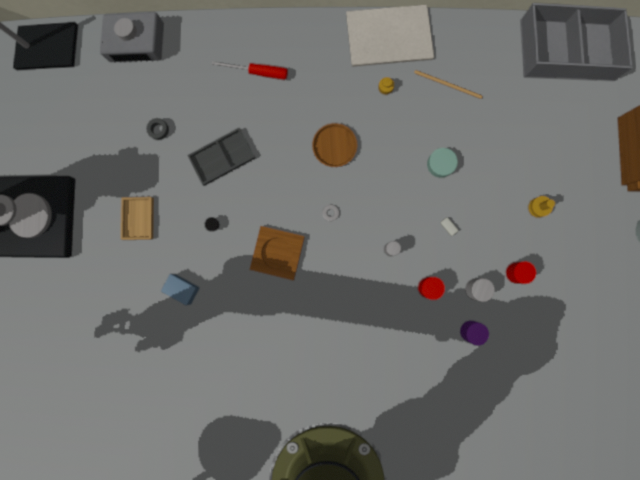

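The big cylinder is the grey one at top (481,289) / scene (181,317). The lookalikes are red at top (432,288) and (521,272), purple at top (475,333), and the grey lab weights top left. The small cylinder is at top (393,248). The piston is the tall-rodded brass part at top (541,206), with a lookalike, the small brass piece, at (386,86). The block is at (180,289) and the disc at (443,161). The places are the steel tray (223,157), block tray (138,218), stand (277,253) and dish (335,145). Next I take close crops of each in both views.

```bash
cat > h.py <<'E'
import numpy as np, cv2, json
from plant import get_obs, read_camera
def cams():
    return {n:read_camera(n) for n in("scene","top")}
def proj(c,X):
    P=np.atleast_2d(X)@np.array(c["R"]).T+c["t"]; s=P[:,:2]/P[:,2:]
    s=s*(1+c["k1"]*(s**2).sum(1,keepdims=True)); K=np.array(c["intrinsics"])
    return s*[K[0,0],K[1,1]]+K[:2,2]
def ray(c,uv):
    K=np.array(c["intrinsics"]); d=(np.array(uv,float)-K[:2,2])/[K[0,0],K[1,1]]; s=d.copy()
    for _ in range(30): s=d/(1+c["k1"]*(s@s))
    R=np.array(c["R"]); v=R.T@np.r_[s,1]; return -R.T@c["t"], v/np.linalg.norm(v)
def tri(ct,pt,cs,ps):
    o1,d1=ray(ct,pt);o2,d2=ray(cs,ps)
    A=np.c_[d1,-d2];k=np.linalg.lstsq(A,o2-o1,rcond=None)[0]
    a,b=o1+k[0]*d1,o2+k[1]*d2; return (a+b)/2,np.linalg.norm(a-b)
def onz(c,uv,z):
    o,d=ray(c,uv); return o+d*(z-o[2])/d[2]
def tiles(c,pts,fn,w=88,h=66,k=3,cols=3,over=None):
    im=c["frame"][:,:,::-1].copy(); T=[]
    for (u,v) in pts:
        x0,y0=int(u-w//2),int(v-h//2)
        M=np.float32([[k,0,-k*x0+(k-1)/2],[0,k,-k*y0+(k-1)/2]])
        t=cv2.convertScaleAbs(cv2.warpAffine(im,M,(w*k,h*k),flags=cv2.INTER_CUBIC),alpha=1.5,beta=15)
        for poly in (over or []):
            q=(poly-[x0,y0])*k+(k-1)/2; cv2.polylines(t,[np.int32(np.round(q))],False,(255,0,255),1)
        for x in range(x0,x0+w):
            if x%10==0:
                cv2.line(t,((x-x0)*k+1,0),((x-x0)*k+1,5),(0,255,255),1)
                if x%20==0: cv2.putText(t,str(x),((x-x0)*k-8,15),0,.33,(0,255,255),1)
        for y in range(y0,y0+h):
            if y%10==0:
                cv2.line(t,(0,(y-y0)*k+1),(5,(y-y0)*k+1),(0,255,255),1)
                if y%20==0: cv2.putText(t,str(y),(7,(y-y0)*k+5),0,.33,(0,255,255),1)
        cv2.rectangle(t,(0,0),(w*k-1,h*k-1),(90,90,90),1); T.append(t)
    while len(T)%cols: T.append(np.zeros_like(T[0]))
    cv2.imwrite(fn,np.vstack([np.hstack(T[i:i+cols]) for i in range(0,len(T),cols)]))
E
python3 - <<'E'
from h import *
c=cams()
T=[(481,289),(393,248),(541,206),(180,289),(443,161),(223,157),(138,218),(277,253),(335,145)]
S=[(181,317),(273,278),(200,417),(340,180),(322,352),(426,226),(404,182),(328,227),(395,287)]
tiles(c["top"],T,"pics/t1.png");tiles(c["scene"],S,"pics/s1.png")
E
```

```text
(no output)
```

View pics/t1.png

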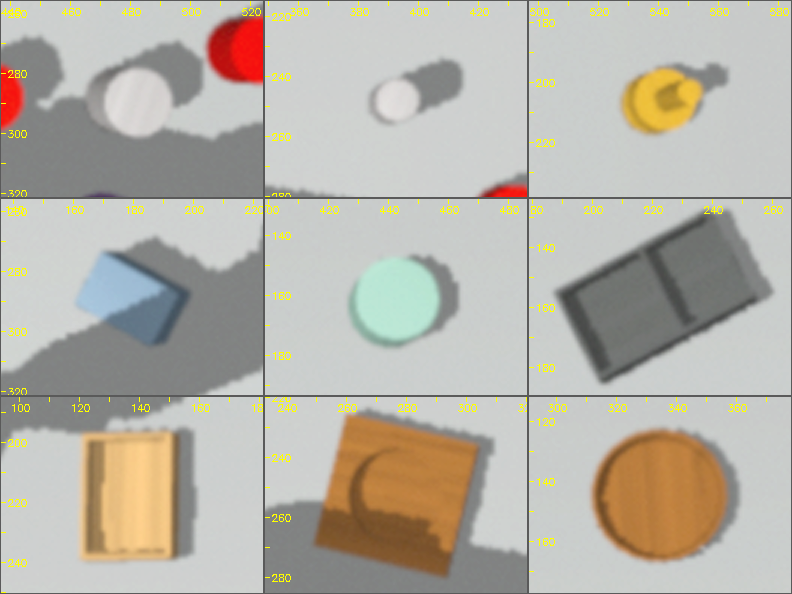

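View pics/s1.png

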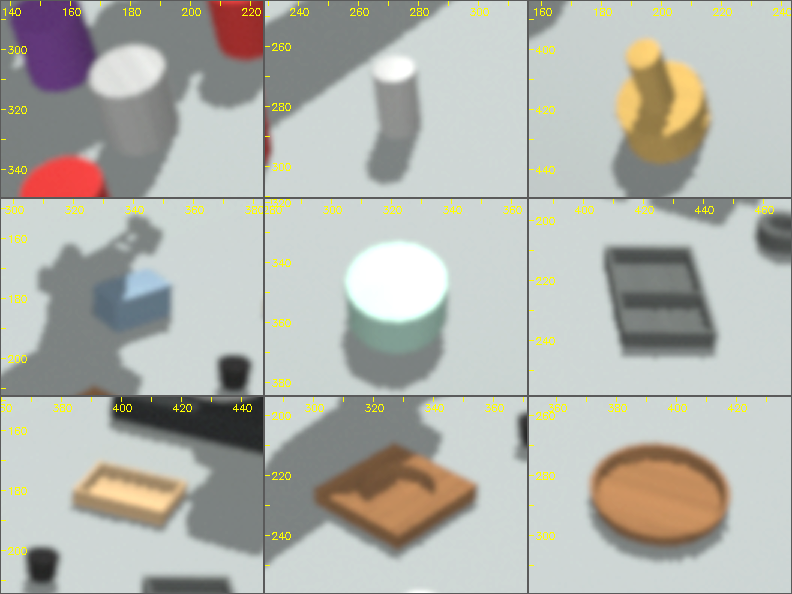

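The crops confirm the choices: grey big cylinder, top face at top (482.7,289.7) / scene (179.3,307.7). Small cylinder, (393.4,248.4) / (272.3,268). Piston rod tip, (551,203) / (195,401.7). Disc, (443,162) / (322.3,347). The tray's left bay in the top view is the wide one.

```bash
cat > m.py <<'E'
from h import *
c=cams();t,s=c["top"],c["scene"]
A=np.array
P=dict(big=[(482.7,289.7),(179.3,307.7)],small=[(393.4,248.4),(272.3,268)],rod=[(551,203),(195,401.7)],disc=[(443,162),(322.3,347)],
 tray=[(222.2,156.8),(425.6,224.3)],btray=[(137.4,218.2),(403.9,180.7)],stand=[(277.3,253),(328.3,225.8)],dish=[(335,145),(394.7,286.7)])
for k,(a,b) in P.items():
    X,e=tri(t,a,s,b);print(k,(X*1e3).round(1),round(e*1e3,1))
Q=dict(tray=[(188.3,155.7),(204.7,185.3),(255.3,159),(240.3,127.3)],btray=[(121.7,197),(153.3,197),(153.3,239),(121.3,239.7)],
 stand=[(260.7,226),(304.7,236),(294,280.3),(250,269.7)],block=[(161,291.7),(170.3,274.2),(195.5,288),(187,304)])
for k,q in Q.items():
    z=.032 if k=="block" else .014
    W=A([onz(t,p,z)[:2]*1e3 for p in q]); d=np.roll(W,-1,0)-W
    print(k,W.mean(0).round(1),"len",np.hypot(*d.T).round(),"ang",(np.degrees(np.arctan2(d[:,1],d[:,0]))).round(1))
E
python3 m.py
```

```text
big [ 384.7 -290.1   49.6] 0.8
small [ 461.6 -120.7   48.8] 2.1
rod [ 549.3 -419.5   63. ] 1.4
disc [ 633.8 -221.6   26. ] 1.8
tray [647.1 220.1   9.1] 4.1
btray [521.1 393.5   6.9] 4.6
stand [452.9 103.9   8.9] 3.7
dish [670.7  -9.1   6.9] 0.9
tray [644.2 218.2] len [ 71. 115.  73. 120.] ang [-149.3  -62.1   26.3  119.1]
btray [518.5 389.4] len [67. 85. 67. 87.] ang [ -90.  -177.7   91.8    2.1]
stand [451.3 102.3] len [90. 89. 89. 89.] ang [-102.3  167.2   77.3  -12.7]
block [377.  293.2] len [39. 57. 35. 58.] ang [ -27.3 -116.9  152.7   66.6]
```

```bash
cat > ov.py <<'E'
from h import *
G=json.load(open("g.json"))
def circ(x,y,z,r): a=np.linspace(0,2*np.pi,49);return np.c_[x+r*np.cos(a),y+r*np.sin(a),0*a+z]
def rect(x,y,yaw,z,a,b):
    q=np.array([[1,1],[-1,1],[-1,-1],[1,-1],[1,1]])*[a/2,b/2];w=np.radians(yaw);R=np.array([[np.cos(w),-np.sin(w)],[np.sin(w),np.cos(w)]])
    return np.c_[q@R.T+[x,y],np.full(5,z)]
def shapes():
    g=G;S=[]
    S+=[circ(*g["big"],50,22),circ(*g["big"],0,22),circ(*g["small"],50,14),circ(*g["small"],0,14),circ(*g["piston"],62,8),circ(*g["piston"],24,21),circ(*g["piston"],0,21)]
    S+=[circ(*g["disc"],28,28),circ(*g["disc"],0,28),rect(*g["block"],32,60,40),rect(*g["block"],0,60,40)]
    S+=[rect(*g["tray"],14,70,120),rect(*g["btray"],14,86,64),rect(*g["stand"],14,90,90),circ(*g["stand"][:2],14,30),circ(*g["dish"],12,46)]
    return [x/1e3 for x in S]
if __name__=="__main__":
    c=cams()
    T=[(481,289),(393,248),(541,206),(180,289),(443,161),(223,157),(138,218),(277,253),(335,145)]
    S=[(181,317),(273,278),(200,417),(340,180),(322,352),(426,226),(404,182),(328,227),(395,287)]
    for n,p in(("top",T),("scene",S)): tiles(c[n],p,f"pics/{n}_ov.png",over=[proj(c[n],s) for s in shapes()])
E
echo '{"big":[385,-290],"small":[461.5,-120.5],"piston":[549,-419.5],"disc":[634,-221.5],"block":[377,293,64.5],"tray":[645,219,28.5],"btray":[520,391,1.5],"stand":[452,103,-12.7],"dish":[670.5,-9]}'>g.json; python3 ov.py
```

```text
(no output)
```

View pics/top_ov.png

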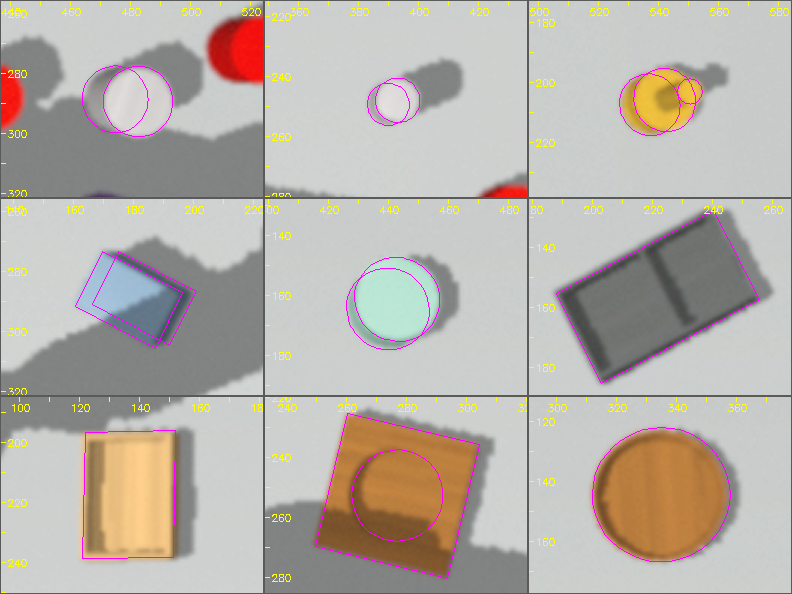

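View pics/scene_ov.png

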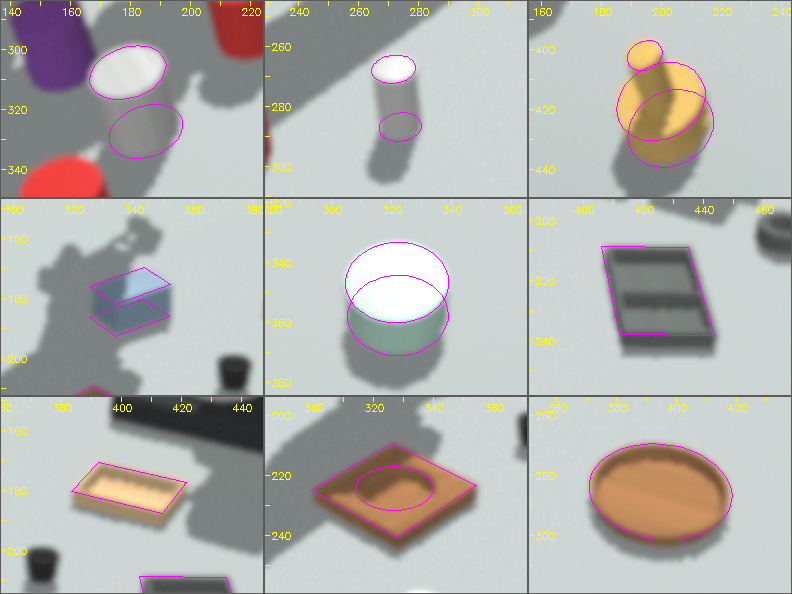

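The overlays match in both views to about 2 mm, including heights: tops at 50, 49, 63 and 26 mm, rims about 8–14 mm. Next is a helper that prints the shift to a target in tool axes.

```bash
cat > go.py <<'E'
import sys
from h import *
# args: x y z jaw (mm, deg world direction of jaws), repeated; prints shift mm in present tool axes and turn about tool z
o=get_obs();R=np.array(o["eef_rot"]);p=np.array(o["tool_pos"])*1e3
jaw=np.degrees(np.arctan2(R[1,1],R[0,1]))
print("t",round(o["t"],2),"tcp",p.round(1),"jaw",jaw.round(1),"F",np.round(o["wrist_force"],1),"w",round(o["gripper_width"],3),"j7",np.round(o["joint_positions"][6]))
a=list(map(float,sys.argv[1:]))
for i in range(0,len(a),4):
    d=R.T@(np.array(a[i:i+3])-p); dj=(a[i+3]-jaw+90)%180-90; print("shift",d.round(1),"turn",round(-dj,1))
E
python3 go.py 377 293 120 154.5
python3 - <<'E'
from h import *
t=read_camera("top")
for n,p in dict(red1=(432,287),red2=(523,272),purple=(475,333)).items():
    d=onz(t,p,.05)[:2]*1e3-[385,-290];print(n,d.round(),np.degrees(np.arctan2(d[1],d[0])).round(),np.hypot(*d).round())
E
```

```text
t 0.4 tcp [184.5 623.2 231.2] jaw 73.5 F [-1.6  0.5  0.1] w 0.997 j7 -3.0
shift [-278.3 -262.   111.3] turn -81.0
red1 [ 4. 96.] 88.0 96.0
red2 [ 33. -78.] -67.0 85.0
purple [-82.  15.] 170.0 83.0
```

```bash
python3 -m crank '[[[1,-278,-262,70,-81],[1,-278,-262,70,-81],[1,-278,-262,70,-81],[1,-278,-262,70,-81],[1,-278,-262,70,-81],[1,-278,-262,70,-81],[1,-278,-262,70,-81],[1,-278,-262,70,-81]]]' 40; python3 go.py 377 293 120 154.5 377 293 60 154.5
```

```text
t: 1.12
tool_pos: [0.344, 0.3496, 0.1737]
eef_rot: [[-0.779, -0.627, 0.001], [-0.627, 0.779, 0.001], [-0.001, 0.0, -1.0]]
wrist_force: [0.2, 0.1, 0.5]
gripper_width: 0.997
t 1.12 tcp [344.  349.6 173.7] jaw 128.8 F [0.2 0.1 0.5] w 0.997 j7 80.0
shift [  9.9 -64.8  53.7] turn -25.7
shift [  9.9 -64.8 113.7] turn -25.7
```

```bash
python3 -m crank '[[[1,10,-65,54,-24],[1,10,-65,54,-24],[1,10,-65,54,-24],[1,10,-65,54,-24],[1,10,-65,54,-24],[1,10,-65,54,-24]]]'; python3 go.py 377 293 60 154.5 377 293 11 154.5
```

```text
t: 1.62
tool_pos: [0.376, 0.2946, 0.12]
eef_rot: [[-0.463, -0.886, 0.001], [-0.886, 0.463, 0.001], [-0.001, -0.0, -1.0]]
wrist_force: [-0.2, -0.3, -0.4]
gripper_width: 0.995
t 1.62 tcp [376.  294.6 120. ] jaw 152.4 F [-0.2 -0.3 -0.4] w 0.995 j7 111.0
shift [ 1.  -1.6 60. ] turn -2.1
shift [  1.   -1.6 109. ] turn -2.1
```

```bash
python3 -m crank '[[[1,1,-2,35,-2],[1,1,-2,65,-2],[1,1,-2,85,-2],[1,1,-2,100,-2],[1,1,-2,109,-2],[1,1,-2,109,-2]]]'; python3 go.py 377 293 11 154.5; python3 -m crank '[[[-1,0,0,0,0],[-1,0,0,0,0],[-1,0,0,0,0],[-1,0,0,0,0],[-1,0,0,0,0],[-1,0,0,0,0],[-1,0,0,0,0],[-1,0,0,0,0]]]' 30
```

```text
t: 2.12
tool_pos: [0.376, 0.2922, 0.0093]
eef_rot: [[-0.43, -0.903, -0.002], [-0.903, 0.43, -0.002], [0.003, 0.001, -1.0]]
wrist_force: [-0.4, 0.2, 0.2]
gripper_width: 0.998
t 2.12 tcp [376.  292.2   9.3] jaw 154.5 F [-0.4  0.2  0.2] w 0.998 j7 115.0
shift [-1.1 -0.6 -1.7] turn 0.0
t: 2.78
tool_pos: [0.378, 0.2933, 0.0119]
eef_rot: [[-0.431, -0.903, 0.002], [-0.903, 0.431, 0.002], [-0.002, -0.001, -1.0]]
wrist_force: [-1.0, -0.0, 6.2]
gripper_width: 0.464
```

```bash
python3 -m crank '[[[-1,0,0,-20,0],[-1,0,0,-50,0],[-1,0,0,-80,0],[-1,0,0,-80,0],[-1,0,0,-80,0]]]'; python3 go.py 520 391 92 91.5 520 391 16 91.5
```

```text
t: 3.2
tool_pos: [0.3783, 0.2935, 0.0925]
eef_rot: [[-0.431, -0.903, 0.003], [-0.903, 0.431, 0.003], [-0.004, -0.002, -1.0]]
wrist_force: [-1.0, 0.2, -0.9]
gripper_width: 0.461
t 3.2 tcp [378.3 293.5  92.5] jaw 154.5 F [-1.   0.2 -0.9] w 0.461 j7 114.0
shift [-149.   -85.9    1.3] turn 63.0
shift [-148.7  -85.8   77.3] turn 63.0
```

```bash
python3 -m crank '[[[-1,-30,-17,0,7],[-1,-60,-34,0,14],[-1,-90,-52,0,21],[-1,-115,-66,0,28],[-1,-135,-77,0,35],[-1,-149,-86,0,42],[-1,-149,-86,0,49],[-1,-149,-86,0,56]]]'; python3 -m crank '[[[-1,0,0,0,7],[-1,0,0,0,7],[-1,0,0,0,7]]]'; python3 go.py 520 391 16 91.5; python3 - <<'E'
from h import *
c=cams();tiles(c["top"],[(138,218)],"pics/t3.png",w=130,h=100,k=3,cols=2)
t=c["scene"];tiles(t,[(404,175)],"pics/s3.png",w=130,h=100,k=3,cols=2)
a=cv2.imread("pics/t3.png")[:,:390];b=cv2.imread("pics/s3.png")[:,:390];cv2.imwrite("pics/b3.png",np.hstack([a,b]))
E
```

```text
t: 3.87
tool_pos: [0.5188, 0.3894, 0.0881]
eef_rot: [[-0.99, -0.142, -0.002], [-0.142, 0.99, -0.003], [0.002, -0.003, -1.0]]
wrist_force: [0.3, -0.8, -0.5]
gripper_width: 0.464
t: 4.12
tool_pos: [0.5181, 0.3893, 0.089]
eef_rot: [[-1.0, -0.03, -0.002], [-0.03, 1.0, -0.002], [0.002, -0.002, -1.0]]
wrist_force: [-0.1, -0.4, -0.6]
gripper_width: 0.459
t 4.12 tcp [518.1 389.3  89. ] jaw 91.7 F [-0.1 -0.4 -0.6] w 0.459 j7 57.0
shift [-2.   1.7 73. ] turn 0.2
```

View pics/b3.png

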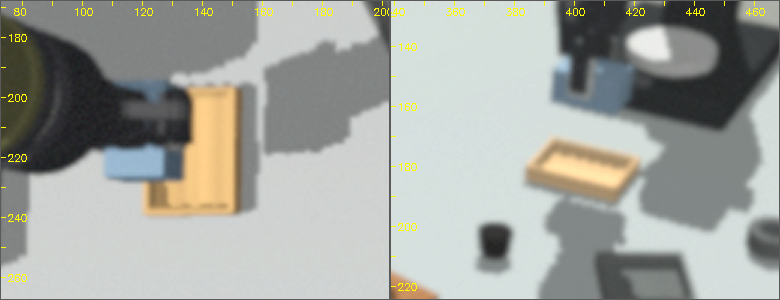

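The block hangs square between the fingers, above and in line with its tray (top 128,212; scene 593,85 in the crop). Lowering it now.

```bash
python3 -m crank '[[[-1,-2,2,30,0],[-1,-2,2,50,0],[-1,-2,2,60,0],[-1,-2,2,66,0],[-1,-2,2,70,0],[-1,-2,2,72,0],[-1,-2,2,72,0],[-1,-2,2,72,0]]]'; python3 go.py 520 391 16 91.5
```

```text
t: 4.88
tool_pos: [0.5215, 0.3924, 0.0198]
eef_rot: [[-1.0, -0.026, 0.001], [-0.026, 1.0, 0.001], [-0.002, 0.001, -1.0]]
wrist_force: [0.2, -0.3, -0.3]
gripper_width: 0.463
t 4.88 tcp [521.5 392.4  19.8] jaw 91.5 F [ 0.2 -0.3 -0.3] w 0.463 j7 58.0
shift [ 1.6 -1.4  3.8] turn 0.0
```

```bash
python3 -m crank '[[[-1,1,-1,2,0],[-1,1,-1,4,0],[-1,1,-1,4,0],[-1,1,-1,4,0]]]'; python3 go.py; python3 -m crank '[[[0.1,1,-1,4,0],[0.3,1,-1,4,0],[0.3,1,-1,4,0],[0.5,1,-1,4,0]]]' |tail -2;  python3 -m crank '[[[0.5,0,0,-30,0],[0.5,0,0,-70,0],[0.6,0,0,-100,0],[0.6,0,0,-100,0]]]' ;python3 go.py 461.5 -120.5 140 28.5
```

```text
t: 5.22
tool_pos: [0.5204, 0.3913, 0.016]
eef_rot: [[-1.0, -0.026, 0.001], [-0.026, 1.0, 0.001], [-0.001, 0.001, -1.0]]
wrist_force: [-1.7, -1.1, 5.3]
gripper_width: 0.459
t 5.22 tcp [520.4 391.3  16. ] jaw 91.5 F [-1.7 -1.1  5.3] w 0.459 j7 58.0
wrist_force: [0.4, -0.6, 0.0]
gripper_width: 0.747
t: 5.88
tool_pos: [0.5227, 0.3922, 0.1181]
eef_rot: [[-1.0, -0.026, 0.009], [-0.026, 1.0, 0.007], [-0.009, 0.007, -1.0]]
wrist_force: [0.8, 0.2, -0.3]
gripper_width: 0.797
t 5.88 tcp [522.7 392.2 118.1] jaw 91.5 F [ 0.8  0.2 -0.3] w 0.797 j7 57.0
shift [  74.1 -510.8  -26.2] turn 63.0
```

```bash
python3 -m crank '[[[0.6,74,-511,-26,63],[0.6,74,-511,-26,63],[0.6,74,-511,-26,63],[0.6,74,-511,-26,63],[0.6,74,-511,-26,63],[0.6,74,-511,-26,63],[0.6,74,-511,-26,63],[0.6,74,-511,-26,63]]]'|head -2; python3 go.py 461.5 -120.5 140 28.5;
```

```text
t: 6.55
tool_pos: [0.4789, 0.0573, 0.1272]
t 6.55 tcp [478.9  57.3 127.2] jaw 33.9 F [ 0.9 -0.8 -0.2] w 0.806 j7 25.0
shift [-137.9 -113.5  -12.9] turn 5.4
```

```bash
python3 -m crank '[[[0.6,-136,-110,-12,5],[0.6,-136,-110,-12,5],[0.6,-136,-110,-12,5],[0.6,-136,-110,-12,5],[0.6,-136,-110,-12,5],[0.6,-136,-110,-12,5],[0.6,-136,-110,-12,5]]]'|head -2; python3 go.py 461.5 -120.5 20 28.5;
```

```text
t: 7.13
tool_pos: [0.4651, -0.115, 0.1392]
t 7.13 tcp [ 465.1 -115.   139.2] jaw 29.1 F [-0.4  0.2 -0.1] w 0.8 j7 41.0
shift [ -3.2  -5.8 119.2] turn 0.6
```

```bash
python3 -m crank '[[[0.6,-3,-6,30,0],[0.6,-3,-6,65,0],[0.6,-3,-6,90,0],[0.6,-3,-6,108,0],[0.6,-3,-6,119,0],[0.6,-3,-6,119,0],[0.6,-3,-6,119,0]]]'|head -2; python3 go.py 461.5 -120.5 20 28.5; python3 -m crank '[[[-1,0,0,0,0],[-1,0,0,0,0],[-1,0,0,0,0],[-1,0,0,0,0],[-1,0,0,0,0],[-1,0,0,0,0]]]' 60; python3 -m crank '[[[-1,0,0,-20,0],[-1,0,0,-55,0],[-1,0,0,-95,0],[-1,0,0,-110,0],[-1,0,0,-110,0]]]'; python3 go.py 660.3 190.9 120 28.5
```

```text
t: 7.72
tool_pos: [0.4617, -0.1196, 0.0203]
t 7.72 tcp [ 461.7 -119.6   20.3] jaw 29.3 F [ 0.5 -0.2  0.5] w 0.799 j7 50.0
shift [-0.7 -0.6  0.3] turn 0.8
t: 8.22
tool_pos: [0.4624, -0.1206, 0.0217]
eef_rot: [[-0.488, 0.873, 0.002], [0.873, 0.488, 0.001], [-0.0, 0.002, -1.0]]
wrist_force: [-1.5, -0.5, 5.0]
gripper_width: 0.307
t: 8.63
tool_pos: [0.4646, -0.121, 0.1347]
eef_rot: [[-0.488, 0.873, 0.009], [0.873, 0.488, 0.001], [-0.003, 0.008, -1.0]]
wrist_force: [0.3, 0.8, -2.0]
gripper_width: 0.303
t 8.63 tcp [ 464.6 -121.   134.7] jaw 29.2 F [ 0.3  0.8 -2. ] w 0.303 j7 42.0
shift [176.8 322.9  16.8] turn 0.7
```

```bash
python3 -m crank '[[[-1,177,323,10,1],[-1,177,323,10,1],[-1,177,323,10,1],[-1,177,323,10,1],[-1,177,323,10,1],[-1,177,323,10,1],[-1,177,323,10,1],[-1,177,323,10,1]]]'|head -2; python3 -m crank '[[[-1,17,32,2,0],[-1,17,32,2,0],[-1,17,32,2,0],[-1,17,32,2,0]]]'; python3 go.py 660.3 190.9 30 28.5
```

```text
t: 9.3
tool_pos: [0.638, 0.1635, 0.1188]
t: 9.63
tool_pos: [0.6575, 0.1908, 0.117]
eef_rot: [[-0.472, 0.881, -0.003], [0.881, 0.472, -0.003], [-0.001, -0.004, -1.0]]
wrist_force: [-0.9, -1.0, -3.0]
gripper_width: 0.307
t 9.63 tcp [657.5 190.8 117. ] jaw 28.2 F [-0.9 -1.  -3. ] w 0.307 j7 21.0
shift [-1.2  2.9 87. ] turn -0.3
```

```bash
python3 -m crank '[[[-1,-1,2,35,0],[-1,-1,2,60,0],[-1,-1,2,75,0],[-1,-1,2,83,0],[-1,-1,2,87,0],[-1,-1,2,87,0]]]'|head -2; python3 go.py 660.3 190.9 26 28.5; python3 - <<'E'
from h import *
c=cams();tiles(c["top"],[(225,157)],"pics/t4.png",w=130,h=100,k=3,cols=1)
tiles(c["scene"],[(426,215)],"pics/s4.png",w=130,h=100,k=3,cols=1)
cv2.imwrite("pics/b4.png",np.hstack([cv2.imread("pics/t4.png"),cv2.imread("pics/s4.png")]))
E
```

```text
t: 10.13
tool_pos: [0.6608, 0.1913, 0.0324]
t 10.13 tcp [660.8 191.3  32.4] jaw 28.2 F [ 0.7  0.2 -2.5] w 0.308 j7 23.0
shift [-0.1 -0.7  6.4] turn -0.3
```

View pics/b4.png

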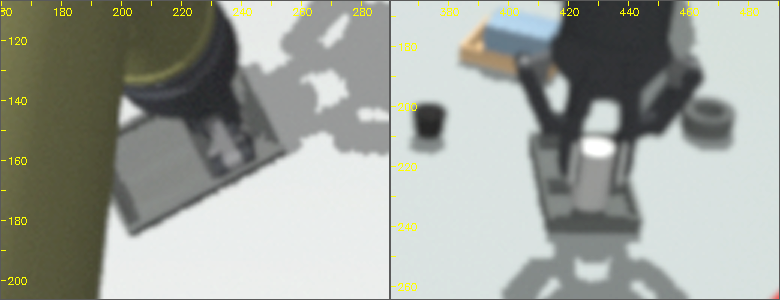

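The small cylinder is over the narrow bay (scene 430,225), and the block sits in its tray (scene 408,175).

```bash
python3 -m crank '[[[-1,0,-1,3,0],[-1,0,-1,5,0],[-1,0,-1,6,0],[-1,0,-1,6,0],[-1,0,-1,6,0]]]'; python3 -m crank '[[[-0.2,0,0,0,0],[0,0,0,0,0],[0.1,0,0,0,0],[0.1,0,0,0,0]]]';python3 -m crank '[[[0.1,0,0,-30,0],[0.1,0,0,-70,0],[0.1,0,0,-110,0],[0.6,0,0,-110,0],[0.6,0,0,-110,0]]]'|head -2; python3 go.py 385 -290 130 35 
```

```text
t: 10.65
tool_pos: [0.6601, 0.1916, 0.0266]
eef_rot: [[-0.473, 0.881, 0.0], [0.881, 0.473, 0.0], [-0.0, 0.0, -1.0]]
wrist_force: [0.3, -0.1, -2.9]
gripper_width: 0.309
t: 10.98
tool_pos: [0.6606, 0.1916, 0.0271]
eef_rot: [[-0.473, 0.881, 0.001], [0.881, 0.473, 0.0], [-0.0, 0.001, -1.0]]
wrist_force: [-1.1, 1.0, 1.0]
gripper_width: 0.549
t: 11.4
tool_pos: [0.6624, 0.1918, 0.1406]
t 11.4 tcp [662.4 191.8 140.6] jaw 28.2 F [-0.7 -0.9 -0.5] w 0.795 j7 21.0
shift [-293.6 -472.2    7.4] turn -6.8
```

```bash
python3 -m crank '[[[0.7,-294,-472,0,-7],[0.7,-294,-472,0,-7],[0.7,-294,-472,0,-7],[0.7,-294,-472,0,-7],[0.7,-294,-472,0,-7],[0.7,-294,-472,0,-7],[0.7,-294,-472,0,-7],[0.7,-294,-472,0,-7]]]'|head -2; python3 -m crank '[[[0.7,-116,-186,0,0],[0.7,-116,-186,0,0],[0.7,-116,-186,0,0],[0.7,-116,-186,0,0],[0.7,-116,-186,0,0],[0.7,-116,-186,0,0],[0.7,-116,-186,0,0],[0.7,-116,-186,0,0]]]'|head -2; python3 go.py 385 -290 90 35 385 -290 20 35
```

```text
t: 12.07
tool_pos: [0.4919, -0.0988, 0.1354]
t: 12.73
tool_pos: [0.4082, -0.2993, 0.1357]
t 12.73 tcp [ 408.2 -299.3  135.7] jaw 35.1 F [1.1 1.2 0.5] w 0.846 j7 74.0
shift [ 20.9 -13.6  45.7] turn 0.1
shift [ 20.8 -13.5 115.7] turn 0.1
```

```bash
python3 -m crank '[[[0.7,21,-14,20,0],[0.7,21,-14,45,0],[0.7,21,-14,45,0],[0.7,21,-14,45,0]]]'|head -2; python3 go.py 385 -290 20 35
```

```text
t: 13.07
tool_pos: [0.3855, -0.2883, 0.0906]
t 13.07 tcp [ 385.5 -288.3   90.6] jaw 35.4 F [ 1.6  0.9 -0.5] w 0.851 j7 75.0
shift [-1.3 -1.3 70.6] turn 0.4
```

```bash
python3 -m crank '[[[0.7,-1,-1,25,0],[0.7,-1,-1,45,0],[0.7,-1,-1,60,0],[0.7,-1,-1,70,0],[0.7,-1,-1,70,0],[0.7,-1,-1,70,0]]]'|head -2;python3 go.py 385 -290 20 35; python3 -m crank '[[[-1,0,0,0,0],[-1,0,0,0,0],[-1,0,0,0,0],[-1,0,0,0,0],[-1,0,0,0,0],[-1,0,0,0,0]]]' 100; python3 -m crank '[[[-1,0,0,-15,0],[-1,0,0,-45,0],[-1,0,0,-80,0],[-1,0,0,-110,0],[-1,0,0,-110,0],[-1,0,0,-110,0]]]'; python3 go.py 632.6 241.8 120 28.5
```

```text
t: 13.57
tool_pos: [0.386, -0.2919, 0.022]
t 13.57 tcp [ 386.  -291.9   22. ] jaw 35.3 F [-0.1 -0.5  0.4] w 0.848 j7 82.0
shift [2.1 0.3 2. ] turn 0.3
t: 14.07
tool_pos: [0.3858, -0.2925, 0.0231]
eef_rot: [[-0.576, 0.817, 0.002], [0.817, 0.576, -0.0], [-0.001, 0.002, -1.0]]
wrist_force: [-2.9, 1.6, 8.6]
gripper_width: 0.489
t: 14.57
tool_pos: [0.3861, -0.2918, 0.1326]
eef_rot: [[-0.577, 0.817, 0.004], [0.817, 0.577, 0.001], [-0.002, 0.004, -1.0]]
wrist_force: [-0.2, 0.6, -5.6]
gripper_width: 0.485
t 14.57 tcp [ 386.1 -291.8  132.6] jaw 35.2 F [-0.2  0.6 -5.6] w 0.485 j7 72.0
shift [293.7 509.1  14. ] turn 6.7
```

```bash
python3 -m crank '[[[-1,294,509,5,7],[-1,294,509,5,7],[-1,294,509,5,7],[-1,294,509,5,7],[-1,294,509,5,7],[-1,294,509,5,7],[-1,294,509,5,7],[-1,294,509,5,7]]]' | head -2; python3 go.py 632.6 241.8 120 28.5
```

```text
t: 15.23
tool_pos: [0.5198, 0.0051, 0.1259]
t 15.23 tcp [519.8   5.1 125.9] jaw 28.2 F [ 0.9 -0.5 -4.7] w 0.487 j7 30.0
shift [155.3 211.3   5.3] turn -0.3
```

```bash
python3 -m crank '[[[-1,152,207,5,0],[-1,152,207,5,0],[-1,152,207,5,0],[-1,152,207,5,0],[-1,152,207,5,0],[-1,152,207,5,0],[-1,152,207,5,0],[-1,152,207,5,0]]]'|head -2;python3 go.py 632.6 241.8 34 28.5
```

```text
t: 15.9
tool_pos: [0.6299, 0.2402, 0.1187]
t 15.9 tcp [629.9 240.2 118.7] jaw 28.6 F [-0.1 -0.2 -5. ] w 0.485 j7 16.0
shift [-0.1  3.6 84.7] turn 0.1
```

```bash
python3 -m crank '[[[-1,0,3,30,0],[-1,0,3,55,0],[-1,0,3,72,0],[-1,0,3,82,0],[-1,0,3,85,0],[-1,0,3,85,0]]]'|head -2;python3 go.py 632.6 241.8 27 28.5
```

```text
t: 16.4
tool_pos: [0.6335, 0.2351, 0.0369]
t 16.4 tcp [633.5 235.1  36.9] jaw 28.2 F [-0.5  0.4 -4.2] w 0.485 j7 17.0
shift [6.4 2.4 9.9] turn -0.3
```

```bash
python3 -m crank '[[[-1,0,0,0,0],[-1,0,0,0,0]]]'|head -2;python3 go.py 632.6 241.8 27 28.5;  python3 - <<'E'
from h import *
c=cams();tiles(c["top"],[(225,157)],"pics/t5.png",w=130,h=100,k=3,cols=1)
tiles(c["scene"],[(426,215)],"pics/s5.png",w=130,h=100,k=3,cols=1)
cv2.imwrite("pics/b5.png",np.hstack([cv2.imread("pics/t5.png"),cv2.imread("pics/s5.png")]))
E
```

```text
t: 16.57
tool_pos: [0.6357, 0.2364, 0.0402]
t 16.57 tcp [635.7 236.4  40.2] jaw 28.2 F [-0.8 -0.1 -4.5] w 0.488 j7 17.0
shift [ 6.3 -0.2 13.2] turn -0.3
```

View pics/b5.png

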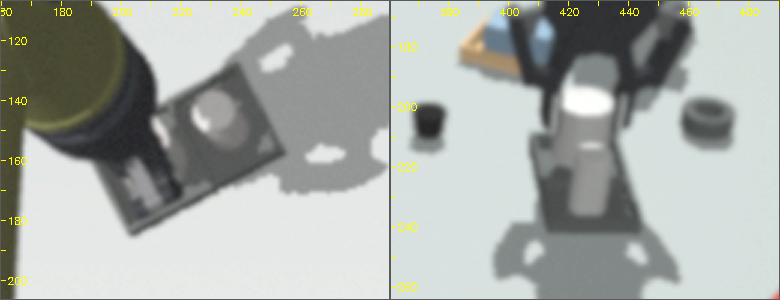

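The small cylinder stands in the narrow bay. The big one hangs over the wide bay but is still about 6 mm towards the divider, so I shift it before lowering.

```bash
python3 -m crank '[[[-1,3,0,0,0],[-1,6,0,3,0],[-1,6,0,6,0],[-1,6,0,6,0],[-1,6,0,6,0],[-1,6,0,6,0]]]'|head -2;python3 go.py 632.6 241.8 27 28.5
```

```text
t: 17.17
tool_pos: [0.6318, 0.2414, 0.0325]
t 17.17 tcp [631.8 241.4  32.5] jaw 28.2 F [ 0.3  0.4 -5.9] w 0.483 j7 17.0
shift [-0.   0.9  5.5] turn -0.3
```

```bash
python3 -m crank '[[[-1,0,1,3,0],[-1,0,1,5,0],[-1,0,1,5,0],[-1,0,1,5,0]]]';python3 go.py 632.6 241.8 27 28.5
```

```text
t: 17.5
tool_pos: [0.6326, 0.2419, 0.0274]
eef_rot: [[-0.473, 0.881, -0.0], [0.881, 0.473, -0.0], [-0.0, -0.0, -1.0]]
wrist_force: [-0.3, -0.8, -5.2]
gripper_width: 0.488
t 17.5 tcp [632.6 241.9  27.4] jaw 28.2 F [-0.3 -0.8 -5.2] w 0.488 j7 17.0
shift [-0.1 -0.1  0.4] turn -0.3
```

```bash
python3 -m crank '[[[-1,0,0,1,0],[-1,0,0,1,0]]]'|tail -2; python3 -m crank '[[[0.2,0,0,0,0],[0.3,0,0,0,0],[0.4,0,0,0,0],[0.4,0,0,0,0]]]'|tail -2;python3 -m crank '[[[0.4,0,0,-30,0],[0.4,0,0,-70,0],[0.4,0,0,-110,0],[0.4,0,0,-120,0],[0.3,0,0,-120,0]]]'|head -2; python3 go.py 549 -419.5 150 28.5 
```

```text
wrist_force: [-2.2, -0.7, 1.0]
gripper_width: 0.483
wrist_force: [1.0, -0.0, -0.6]
gripper_width: 0.699
t: 18.42
tool_pos: [0.6358, 0.2428, 0.1523]
t 18.42 tcp [635.8 242.8 152.3] jaw 28.2 F [ 0.8  0.3 -0.8] w 0.645 j7 15.0
shift [-542.7 -389.5   -1.2] turn -0.3
```

```bash
python3 -m crank '[[[0.4,-543,-389,0,0],[0.4,-543,-389,0,0],[0.4,-543,-389,0,0],[0.4,-543,-389,0,0],[0.4,-543,-389,0,0],[0.4,-543,-389,0,0],[0.4,-543,-389,0,0],[0.4,-543,-389,0,0]]]'|head -2; python3 -m crank '[[[0.4,-272,-195,0,0],[0.4,-272,-195,0,0],[0.4,-272,-195,0,0],[0.4,-272,-195,0,0],[0.4,-272,-195,0,0],[0.4,-272,-195,0,0],[0.4,-272,-195,0,0],[0.4,-272,-195,0,0]]]'|head -2;python3 -m crank '[[[0.4,0,0,0,0],[0.4,0,0,0,0]]]'|head -1; python3 go.py 549 -419.5 100 28.5 549 -419.5 32 28.5
```

```text
t: 19.08
tool_pos: [0.5885, -0.0902, 0.1457]
t: 19.75
tool_pos: [0.5457, -0.4204, 0.1453]
t: 19.92
t 19.92 tcp [ 543.2 -423.   145.3] jaw 27.8 F [0.2 1.3 0.1] w 0.695 j7 78.0
shift [ 0.4  6.9 45.3] turn -0.7
shift [  0.4   7.1 113.3] turn -0.7
```

```bash
python3 -m crank '[[[0.3,0,7,15,0],[0.3,0,7,45,0],[0.3,0,7,45,0],[0.3,0,7,45,0]]]'|head -1; python3 go.py 549 -419.5 32 28.5
```

```text
t: 20.25
t 20.25 tcp [ 553.  -411.7   98.7] jaw 28.4 F [0.3 0.2 0.4] w 0.651 j7 78.0
shift [-5.3 -7.1 66.7] turn -0.1
```

```bash
python3 -m crank '[[[0.3,0,0,0,0],[0.3,0,0,0,0],[0.3,0,0,0,0]]]'|head -2; python3 go.py 549 -419.5 32 28.5;python3 -m crank '[[[0.3,0,0,0,0]]]'|head -2;
```

```text
t: 20.5
tool_pos: [0.5536, -0.416, 0.1033]
t 20.5 tcp [ 553.6 -416.   103.3] jaw 28.2 F [ 0.7 -0.1  0.4] w 0.652 j7 78.0
shift [-0.8 -5.8 71.3] turn -0.3
t: 20.58
tool_pos: [0.5533, -0.4161, 0.103]
```

```bash
python3 -m crank '[[[0.3,-1,-5,20,0],[0.3,-1,-5,45,0],[0.3,-1,-5,62,0],[0.3,-1,-5,71,0],[0.3,-1,-5,71,0],[0.3,-1,-5,71,0],[0.3,-1,-5,71,0]]]'|head -1; python3 go.py 549 -419.5 32 28.5;python3 -m crank '[[[-1,0,0,0,0],[-1,0,0,0,0],[-1,0,0,0,0],[-1,0,0,0,0],[-1,0,0,0,0],[-1,0,0,0,0]]]' 60; python3 -m crank '[[[-1,0,0,-15,0],[-1,0,0,-45,0],[-1,0,0,-80,0],[-1,0,0,-100,0],[-1,0,0,-100,0],[-1,0,0,-100,0],[-1,0,0,-100,0]]]'; python3 go.py 452 103 130 28.5
```

```text
t: 21.17
t 21.17 tcp [ 549.6 -419.8   32.3] jaw 28.2 F [ 0.6 -0.6 -0.7] w 0.649 j7 81.0
shift [ 0.6 -0.4  0.3] turn -0.3
t: 21.67
tool_pos: [0.549, -0.4194, 0.0315]
eef_rot: [[-0.473, 0.881, 0.001], [0.881, 0.473, -0.001], [-0.001, 0.001, -1.0]]
wrist_force: [-0.2, -0.3, 5.1]
gripper_width: 0.171
t: 22.25
tool_pos: [0.5481, -0.4178, 0.129]
eef_rot: [[-0.473, 0.881, -0.002], [0.881, 0.473, 0.002], [0.003, -0.001, -1.0]]
wrist_force: [0.0, -0.5, -3.3]
gripper_width: 0.166
t 22.25 tcp [ 548.1 -417.8  129. ] jaw 28.2 F [ 0.  -0.5 -3.3] w 0.166 j7 78.0
shift [5.043e+02 1.616e+02 3.000e-01] turn -0.3
```

Piston held (3.3 N). Moving it over to the stand.

```bash
python3 -m crank '[[[-1,504,162,0,0],[-1,504,162,0,0],[-1,504,162,0,0],[-1,504,162,0,0],[-1,504,162,0,0],[-1,504,162,0,0],[-1,504,162,0,0],[-1,504,162,0,0]]]'|head -2; python3 -m crank '[[[-1,186,60,0,0],[-1,186,60,0,0],[-1,186,60,0,0],[-1,186,60,0,0],[-1,186,60,0,0],[-1,186,60,0,0],[-1,186,60,0,0],[-1,186,60,0,0]]]'|head -2;python3 go.py 452 103 60 28.5
```

```text
t: 22.92
tool_pos: [0.4863, -0.0887, 0.1287]
t: 23.58
tool_pos: [0.4526, 0.1002, 0.1293]
t 23.58 tcp [452.6 100.2 129.3] jaw 28.2 F [ 0.4 -0.2 -2.3] w 0.166 j7 12.0
shift [ 2.8  1.  69.3] turn -0.3
```

```bash
python3 -m crank '[[[-1,3,1,25,0],[-1,3,1,50,0],[-1,3,1,65,0],[-1,3,1,75,0],[-1,3,1,80,0],[-1,3,1,80,0],[-1,3,1,80,0],[-1,3,1,80,0]]]'|head -2;python3 go.py 452 103 36 28.5;  python3 - <<'E'
from h import *
c=cams();tiles(c["top"],[(280,250)],"pics/t6.png",w=130,h=100,k=3,cols=1)
tiles(c["scene"],[(328,220)],"pics/s6.png",w=130,h=100,k=3,cols=1)
cv2.imwrite("pics/b6.png",np.hstack([cv2.imread("pics/t6.png"),cv2.imread("pics/s6.png")]))
E
```

```text
t: 24.25
tool_pos: [0.4541, 0.1043, 0.0516]
t 24.25 tcp [454.1 104.3  51.6] jaw 28.2 F [ 0.7  0.7 -2.6] w 0.168 j7 15.0
shift [-0.1 -2.5 15.6] turn -0.3
```

View pics/b6.png

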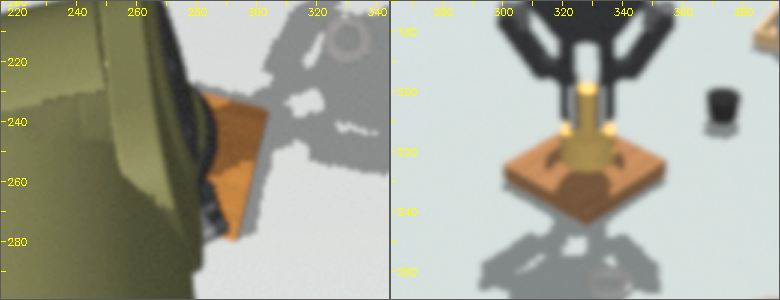

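The piston hangs upright, centred over the well (scene crop centre about 328,220). Lowering.

```bash
python3 -m crank '[[[-1,0,-2,6,0],[-1,0,-2,11,0],[-1,0,-2,14,0],[-1,0,-2,16,0],[-1,0,-2,16,0],[-1,0,-2,16,0],[-1,0,-2,16,0]]]';python3 go.py 452 103 35.5 28.5
```

```text
t: 24.93
tool_pos: [0.4509, 0.1033, 0.0355]
eef_rot: [[-0.473, 0.881, -0.002], [0.881, 0.473, 0.0], [0.001, -0.002, -1.0]]
wrist_force: [-5.4, -2.2, 10.2]
gripper_width: 0.164
t 24.93 tcp [450.9 103.3  35.5] jaw 28.2 F [-5.4 -2.2 10.2] w 0.164 j7 16.0
shift [-0.8  0.9 -0. ] turn -0.3
```

```bash
python3 -m crank '[[[-0.5,0,0,-0.5,0],[-0.3,0,0,-0.5,0],[-0.1,0,0,-0.5,0],[0,0,0,-0.5,0],[0,0,0,-0.5,0]]]'|tail -2;python3 -m crank '[[[0,0,0,-25,0],[0,0,0,-60,0],[0,0,0,-95,0],[0.5,0,0,-110,0],[1,0,0,-110,0],[1,0,0,-110,0],[1,0,0,-110,0]]]'|head -2; python3 go.py 634 -221.5 130 28.5 
```

```text
wrist_force: [-0.1, -0.2, -0.0]
gripper_width: 0.499
t: 25.93
tool_pos: [0.4507, 0.1032, 0.1442]
t 25.93 tcp [450.7 103.2 144.2] jaw 28.2 F [ 0.5 -0.1 -0.9] w 0.999 j7 11.0
shift [-372.8    8.1   14.2] turn -0.3
```

```bash
python3 -m crank '[[[1,-373,8,10,0],[1,-373,8,10,0],[1,-373,8,10,0],[1,-373,8,10,0],[1,-373,8,10,0],[1,-373,8,10,0],[1,-373,8,10,0],[1,-373,8,10,0]]]'|head -2; python3 -m crank '[[[1,-39,1,1,0],[1,-39,1,1,0],[1,-39,1,1,0],[1,-39,1,1,0],[1,-39,1,1,0],[1,-39,1,1,0]]]'|head -2; python3 go.py 634 -221.5 8 28.5
python3 - <<'E'
from h import *
json.dump({"big":[632.6,241.8],"small":[660.3,190.9],"piston":[452,103],"disc":[634,-221.5],"block":[520,391,1.5],"tray":[645,219,28.5],"btray":[520,391,1.5],"stand":[452,103,-12.7],"dish":[670.5,-9]},open("g.json","w"))
c=cams();I=[]
for n,p in dict(top=[(223,157),(138,218),(277,253)],scene=[(426,220),(404,177),(328,220)]).items():
    tiles(c[n],p,f"pics/{n}7.png"); I.append(cv2.imread(f"pics/{n}7.png"))
cv2.imwrite("pics/b7.png",np.vstack(I))
E
```

```text
t: 26.6
tool_pos: [0.6147, -0.1883, 0.1338]
t: 27.1
tool_pos: [0.6343, -0.2184, 0.135]
t 27.1 tcp [ 634.3 -218.4  135. ] jaw 28.4 F [0.1 0.5 0.1] w 1.003 j7 58.0
shift [ -2.7  -1.9 127. ] turn -0.1
```

View pics/b7.png

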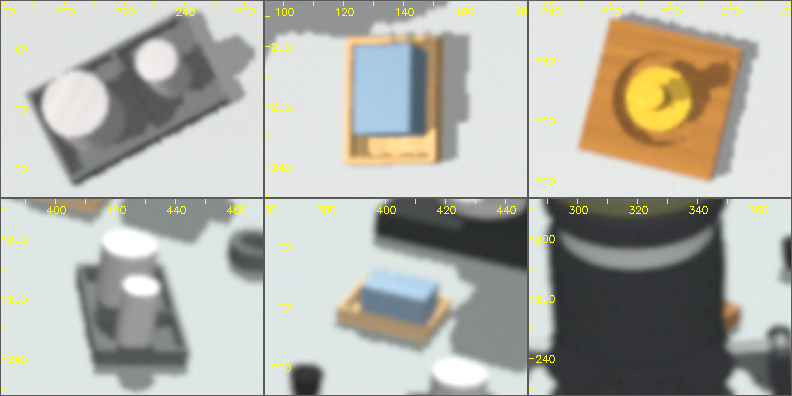

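All four are in their places. The block lies about 7 mm towards the far (+x) end of its tray, so I check that it is flat by overlaying models resting on the floor.

```bash
python3 - <<'E'
from h import *
import ov
c=cams();I=[]
S=[ov.rect(527,391,1.5,36,60,40),ov.rect(527,391,1.5,4,60,40),ov.rect(520,391,1.5,14,78,56),ov.circ(632.6,241.8,54,22),ov.circ(660.3,190.9,54,14),ov.circ(452,103,28,21)]
for n,p in dict(top=[(138,218),(223,157)],scene=[(404,177),(426,220)]).items():
    tiles(c[n],p,"pics/x.png",over=[proj(c[n],s/1e3) for s in S],w=66,h=50,k=6,cols=2); I.append(cv2.imread("pics/x.png"))
cv2.imwrite("pics/b8.png",np.vstack(I))
E
```

```text
(no output)
```

View pics/b8.png

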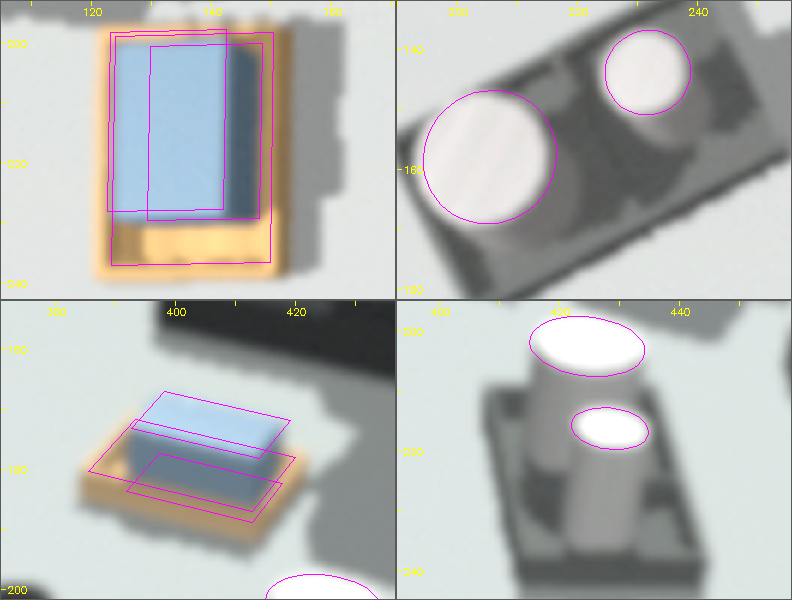

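The cylinders match to a millimetre. The block is level and inside its rim, centre about (524,389). Now the disc.

```bash
python3 go.py 634 -221.5 8 28.5;python3 -m crank '[[[1,-3,-2,35,0],[1,-3,-2,65,0],[1,-3,-2,80,0],[1,-3,-2,80,0],[1,-3,-2,80,0],[1,-3,-2,80,0]]]'|head -2;python3 go.py 634 -221.5 8 28.5
```

```text
t 27.3 tcp [ 634.6 -219.6  135.7] jaw 28.3 F [-0.1  0.8 -0.1] w 1.002 j7 58.0
shift [ -1.4  -1.6 127.7] turn -0.2
t: 27.8
tool_pos: [0.6353, -0.2247, 0.0571]
t 27.8 tcp [ 635.3 -224.7   57.1] jaw 28.2 F [-0.5 -0.7  0.6] w 0.998 j7 61.0
shift [ 3.6  0.3 49.1] turn -0.3
```

```bash
python3 -m crank '[[[1,3,0,18,0],[1,3,0,32,0],[1,3,0,42,0],[1,3,0,47,0],[1,3,0,49,0],[1,3,0,49,0],[1,3,0,49,0],[1,3,0,49,0]]]'|head -2;python3 go.py 634 -221.5 8 28.5
```

```text
t: 28.47
tool_pos: [0.6332, -0.2221, 0.007]
t 28.47 tcp [ 633.2 -222.1    7. ] jaw 28.2 F [-0.3 -1.1  0.5] w 1.003 j7 62.0
shift [ 0.1  1.  -1. ] turn -0.3
```

```bash
python3 -m crank '[[[1,0,1,-2,0],[1,0,1,-2,0],[-1,0,1,-2,0],[-1,0,1,-2,0],[-1,0,1,-2,0],[-1,0,1,-2,0],[-1,0,1,-2,0],[-1,0,1,-2,0]]]' 50; python3 -m crank '[[[-1,0,0,-8,0],[-1,0,0,-20,0],[-1,0,0,-40,0],[-1,0,0,-50,0],[-1,0,0,-50,0],[-1,0,0,-50,0],[-1,0,0,-50,0]]]'; python3 go.py 670.5 -9 60 28.5
```

```text
t: 29.13
tool_pos: [0.634, -0.2214, 0.0089]
eef_rot: [[-0.473, 0.881, 0.001], [0.881, 0.473, -0.0], [-0.001, 0.001, -1.0]]
wrist_force: [-0.6, 0.6, 4.0]
gripper_width: 0.636
t: 29.72
tool_pos: [0.633, -0.2208, 0.0575]
eef_rot: [[-0.473, 0.881, -0.001], [0.881, 0.473, 0.001], [0.001, -0.001, -1.0]]
wrist_force: [-0.2, 0.5, -2.2]
gripper_width: 0.639
t 29.72 tcp [ 633.  -220.8   57.5] jaw 28.2 F [-0.2  0.5 -2.2] w 0.639 j7 60.0
shift [168.9 133.2  -2.4] turn -0.3
```

```bash
python3 -m crank '[[[-1,20,16,-10,0],[-1,45,35,-10,0],[-1,72,57,-10,0],[-1,98,77,-10,0],[-1,122,96,-10,0],[-1,142,112,-10,0],[-1,158,125,-10,0],[-1,169,133,-10,0]]]'|head -2;python3 -m crank '[[[-1,0,0,0,0],[-1,0,0,0,0],[-1,0,0,0,0],[-1,0,0,0,0]]]'|head -2; python3 go.py 670.5 -9 13 28.5
```

```text
t: 30.38
tool_pos: [0.6705, -0.0053, 0.0667]
t: 30.72
tool_pos: [0.6704, -0.0126, 0.0683]
t 30.72 tcp [670.4 -12.6  68.3] jaw 28.0 F [-0.5 -0.6 -1.7] w 0.63 j7 41.0
shift [ 3.2  1.8 55.2] turn -0.5
```

```bash
python3 -m crank '[[[-1,2,1,12,0],[-1,3,2,25,0],[-1,3,2,36,0],[-1,3,2,42,0],[-1,3,2,45,0],[-1,3,2,45,0],[-1,3,2,45,0],[-1,3,2,45,0]]]'|head -2;python3 go.py 670.5 -9 13 28.5;  python3 - <<'E'
from h import *
c=cams();tiles(c["top"],[(335,145)],"pics/t9.png",w=100,h=100,k=4,cols=1)
tiles(c["scene"],[(395,280)],"pics/s9.png",w=100,h=100,k=4,cols=1)
cv2.imwrite("pics/b9.png",np.hstack([cv2.imread("pics/t9.png"),cv2.imread("pics/s9.png")]))
E
```

```text
t: 31.38
tool_pos: [0.6718, -0.006, 0.0239]
t 31.38 tcp [671.8  -6.   23.9] jaw 28.2 F [-0.1 -0.4 -2. ] w 0.634 j7 42.0
shift [-2.  -2.6 10.9] turn -0.3
```

View pics/b9.png

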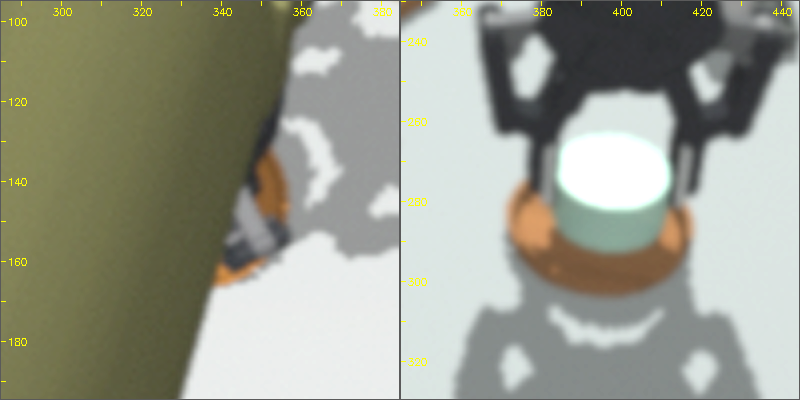

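The disc hangs level over the dish (scene 397,272). The fingertips stay above the rim. Lowering slowly.

```bash
python3 -m crank '[[[-1,-1,-1,2,0],[-1,-2,-2,4,0],[-1,-2,-2,6,0],[-1,-2,-2,8,0],[-1,-2,-2,8,0],[-1,-2,-2,8,0],[-1,-2,-2,8,0]]]'|head -4;python3 go.py 670.5 -9 13 28.5
```

```text
t: 32.07
tool_pos: [0.6704, -0.0085, 0.0152]
eef_rot: [[-0.473, 0.881, 0.0], [0.881, 0.473, -0.0], [-0.0, 0.0, -1.0]]
wrist_force: [-1.3, -0.2, -2.1]
t 32.07 tcp [670.4  -8.5  15.2] jaw 28.2 F [-1.3 -0.2 -2.1] w 0.634 j7 42.0
shift [-0.5 -0.2  2.2] turn -0.3
```

```bash
python3 -m crank '[[[-1,0,0,0.5,0],[-1,0,0,1,0],[-1,0,0,1.5,0],[-1,0,0,2,0],[-1,0,0,2.5,0],[-1,0,0,2.5,0],[-1,0,0,2.5,0]]]';python3 go.py 670.5 -9 13 28.5
```

```text
t: 32.65
tool_pos: [0.6705, -0.0085, 0.0129]
eef_rot: [[-0.473, 0.881, 0.0], [0.881, 0.473, 0.0], [-0.0, 0.0, -1.0]]
wrist_force: [-1.0, 0.0, -0.3]
gripper_width: 0.637
t 32.65 tcp [670.5  -8.5  12.9] jaw 28.2 F [-1.   0.  -0.3] w 0.637 j7 42.0
shift [-0.4 -0.2 -0.1] turn -0.3
```

```bash
python3 -m crank '[[[-1,0,0,0.5,0],[-1,0,0,0.5,0],[-1,0,0,0.5,0]]]'|tail -2; python3 -m crank '[[[0.35,0,0,0,0],[0.45,0,0,0,0],[0.55,0,0,0,0],[0.65,0,0,0,0],[0.65,0,0,0,0]]]' 20|tail -2; python3 -m crank '[[[0.65,0,0,-8,0],[0.65,0,0,-25,0],[0.65,0,0,-60,0],[0.65,0,0,-100,0],[0.65,0,0,-130,0],[0.65,0,0,-130,0],[0.65,0,0,-130,0]]]'|head -2; python3 -m crank '[[[0.65,-120,-200,0,0],[0.65,-120,-200,0,0],[0.65,-120,-200,0,0],[0.65,-120,-200,0,0],[0.65,-120,-200,0,0],[0.65,-120,-200,0,0],[0.65,-120,-200,0,0],[0.65,-120,-200,0,0]]]'|head -2
python3 - <<'E'
from h import *
import ov
c=cams();I=[]
S=[ov.circ(670.5,-8.5,32,28),ov.circ(670.5,-8.5,4,28)]
for n,p in dict(top=[(335,145),(277,253)],scene=[(395,287),(328,220)]).items():
    tiles(c[n],p,"pics/x.png",w=66,h=50,k=6,cols=2,over=[proj(c[n],s/1e3) for s in S]); I.append(cv2.imread("pics/x.png"))
cv2.imwrite("pics/b10.png",np.vstack(I)); cv2.imwrite("pics/top10.png",c["top"]["frame"][:,:,::-1])
E
```

```text
wrist_force: [-3.2, 0.9, 5.0]
gripper_width: 0.632
wrist_force: [0.2, -0.4, 0.7]
gripper_width: 0.823
t: 33.9
tool_pos: [0.6721, -0.0088, 0.1456]
t: 34.57
tool_pos: [0.5491, -0.2104, 0.1414]
```

View pics/b10.png

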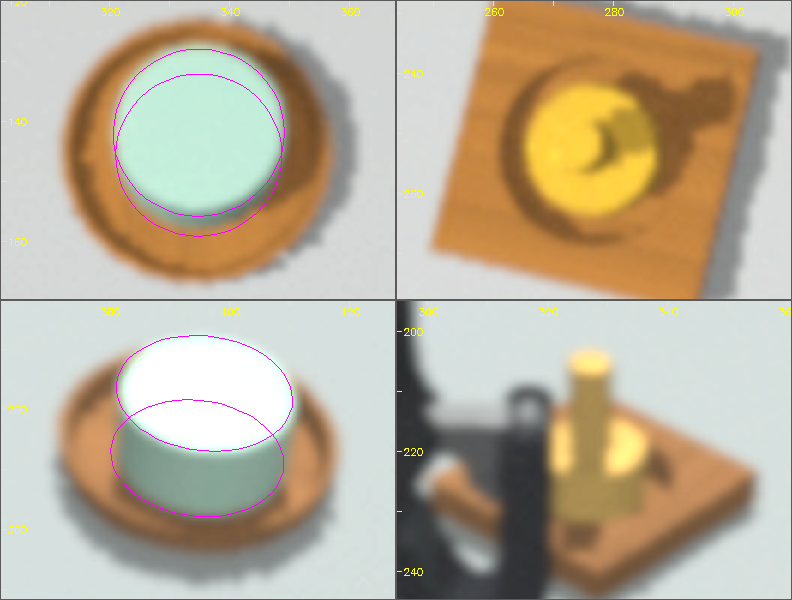

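View pics/top10.png

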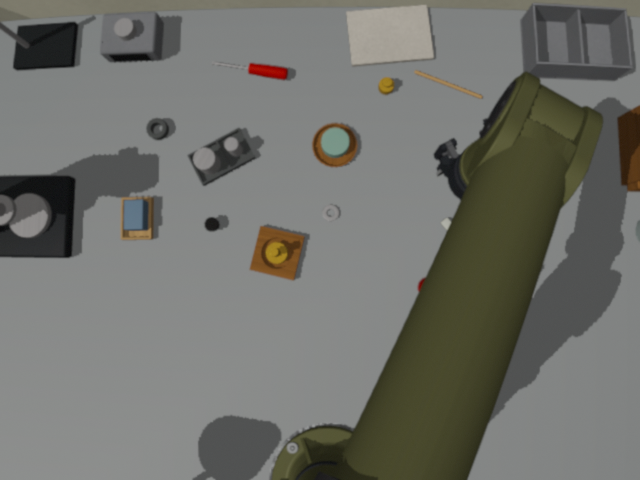

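All five are in place, and the disc matches a model resting on the dish floor. The arm is clear, so I let it settle and hand in.

```bash
python3 -m crank '[[[0.65,0,0,0,0],[0.65,0,0,0,0],[0.65,0,0,0,0],[0.65,0,0,0,0],[0.65,0,0,0,0],[0.65,0,0,0,0]]]'|tail -2; python3 -c "from plant import hand_in;print(hand_in())"
```

```text
wrist_force: [-0.5, 0.2, -0.3]
gripper_width: 0.826
the job is handed in; nothing more can be done
None
```

All five parts are in their places, and I handed the job in at about 35 s. The order was block, small cylinder, big cylinder and piston. I checked those four in both cameras, then lowered the glass disc into its dish. At its release the measured force was about 5 N.

**Last checks:**
- **Cylinders:** model outlines resting on the tray floor matched both to about 1 mm in both views.
- **Piston:** it stands rod up in the well. It reached the floor 4 mm above its pick height, which matches the well floor.
- **Disc:** it lies flat in the dish; the outline matched within about a pixel or two.
- **Arm:** it ended well clear of everything, with no contact force.

**What did not fit exactly:**
- **Block position:** it lies flat but about 4 mm towards the far end of its tray, still inside the rim.
- **Block release:** I repeated a shift by mistake while opening the fingers, so they went up to 4 mm lower than planned. No contact force showed at the end of that move.
- **Tray rim heights:** the measured rims came out at 7–9 mm against the stated 12–14 mm. I used the stated heights because the outlines drawn with them matched both views.

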